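# Tip the kit-parts tray on to its stop and ease it back

## Robot

A 6-joint arm with a two-finger parallel gripper is mounted at the origin on the work surface. World frame = base frame: x ahead of the robot, y to its left, z up, the work surface at z = 0. Lengths are in m, angles in degrees, forces in N, time in s.
With the tool pointing down it reaches from about 0.325 to 0.775 m from the base axis. Payload 5.5 kg.
Tool frame: the origin (TCP) lies at the centre of the arm's flange, where the gripper is bolted on; the fingertips stand 182 mm ahead of it and the grasp point (between the pads) lies 163 mm ahead of it; z points along the fingers, y is the line along which they close (so a half turn about z gives the same grasp; the last joint's range is limited). The gripper opens to 88 mm and grips with 3 to 60 N. Pads are 20 mm wide; open, the fingers measure 115 mm over their backs; the gripper's body (75 mm by 178 mm) begins 61 mm behind the grasp point.
Start: joints at [-67.821, 5.22, 70.514, -0, 104.267, -3.249], TCP at [0.258, -0.542, 0.405] pointing down, gripper open.
Joint ranges: [-164.24, 164.24], [-49.07, 125.15], [9.68, 141.18], [-86.29, 266.29], [3.28, 154.24], [-151.56, 151.56]. Speed limits (degrees/s): [147.25, 147.25, 172.46, 180, 180, 180].

## Interface

Orientations are given as [roll, pitch, yaw] about the fixed x, y, z axes, in that order (R = Rz(yaw) Ry(pitch) Rx(roll)).
In Python, from station import r gives the robot as it stands. The module is installed in compiled form; this text tells all that it offers. Calls block until the motion is done:
- r.reach(position, orientation): joint-space move of the TCP to a pose.
- r.servo_line(position, rotation=None, speed=0.15): straight line of the TCP; rotation=None keeps the orientation; speed is the mean speed in m/s.
- r.move_joints(angles): joint-space move.
- r.let_go() and r.grab(squeeze=None): open the fingers fully, or close them until they stop; squeeze is the grip in N (None keeps the last).
- r.wait(seconds).
- r.inverse_kinematics(position, orientation): joint angles nearest the present ones, or None.
- r.sense(): the state.
- r.snapshot(name): name is "scene" or "top" or "wrist"; returns a dict with "frame" (400x640x3 uint8, red, green, blue), "fx", "fy", "cx", "cy" (pixels), "R" (3x3) and "t" (3): a world point X has camera coordinates R X + t. Camera axes: x right, y down, z forward; pixel columns grow to the right and rows downward; lengths in m; the calibration is good to about 2 mm. A picture is of the moment at which its call begins. There is no depth.
A pose or a line that the arm cannot do raises r.IKError and nothing moves.
- r.hand_in(): hands the job in; it is judged then, once.
The state is a dict: "clock": time; "joints": joint angles; "joint_vel": joint speeds; "joint_torque": joint torques, N m; "tcp_pos": TCP position; "orientation": TCP orientation; "contact_force": force on the tool from outside, world axes, zero at the start; "torque": the same for the moment, N m; "opening": finger opening in m; "gripper_force": force on a finger pad.
Only numpy, scipy, OpenCV 4.12 (cv2) and the standard library are available. Lean on these libraries where they do the work, as an engineer would, in place of code of your own. Each camera call takes 0.05 s, during which the arm holds its last target. There are 200 camera calls.

## Task

Tip the hinged plywood tray by pushing its press ledge down, without touching the three wooden kit parts, until it lands on the stop hidden under it, and keep it pressed firmly there, with about 12 newtons, for some two seconds so that all three parts slide into the sunken pocket at that end. Then let the tray come gently back up to level under your fingers, never letting it snap, so that the parts stay in the pocket. Never push the tray with more than 20 newtons, and leave the things around it where they are.

Things in the scene. Friction and masses are not known exactly. Their poses are not given: they have to be found in the camera images.
- base: fixed plywood stand: board 230 x 270 x 15 mm, two upright cheeks (155 mm high, outer faces 112 mm either side) carrying the tray's pivot, and under the pocket a stiff rubber-ended stop screw whose height is set anew each time and is not measured. Origin: centre of the underside, on the table; x axis along the pivot, y axis from the pivot towards the tray's pocket end, z up.
- hinge (a point): point on the tray's pivot axis, midway between the cheeks, 120 mm above the table; axes as base
- tray: plywood tray 190 mm wide (x), 306 mm long (y -150 to 156), walls 6 mm thick, rim at z = 34 mm. Origin on the pivot axis; y points to the pocket end, z up when level. A counterweight on the other end holds it level; it tips only pocket end down, about x. Short of the stop, 3 to 6 N down on the ledge keeps it tipped; swings up hard if let go; meets the stop somewhere from 0.33 to 0.51 rad of tip.
- ledge (a point): where to push: top face of the press ledge, a plain wooden board 90 mm wide (tray x), 12 mm thick, jutting 40 mm out from the pocket end wall, level with the rim (tray y 156 to 196 mm). This point is on its centre line at (0, 178, 34) mm in the tray's frame and moves with the tray.
- wheel: wooden wheel, 36 mm across, 14 mm high with its small hub up, 20 g; origin at the centre of its underside; starts on the tray's main floor
- octagon: octagonal plywood plate, 40 mm across, 14 mm thick, 20 g; origin at the centre of its underside; starts on the tray's main floor
- strut: square wooden strut, 14 x 48 x 14 mm, lying along its y axis, 15 g; origin at the centre of its underside; starts on the tray's main floor
- frame: bystander: assembled octagonal plywood frame, 100 mm across, 62 mm high, stands beside the tray on the far side; origin at the centre of its underside
- phone: bystander: black phone 72 x 150 x 8 mm lying on the table off the counterweight end; origin at the centre of its underside
- glue: bystander: small white bottle, 40 mm across, 100 mm high, on the table off the counterweight end; origin at the centre of its underside
- pocket (a point): middle of the sunken pocket's grey floor, at (0, 113, -6) mm in the tray's frame: the pocket runs from a step down at y = 75 mm to the end wall at y = 150 mm, across the whole tray, and its underside is at z = -12 mm. The main floor (y -144 to 75 mm) has its top at z = +6 mm; parts slide on it by themselves somewhere between 0.17 and 0.32 rad of tip.
Mind the look-alikes: they are no part of the job. What is shaped like the octagon but black or blue is not meant.

How it is judged (in metres and radians):
On the way, in this order (a step that is already met when the one before it is completed fails the run):
1. the tray is kept tipped and pressed firmly (by the fingers, over 8 N) for 1 s with all three parts in the pocket (angle between tray's own z axis and vertical above 0.3 rad and contact force between the fingers and tray above 8 N and y of wheel in the frame of tray between 0.082 and 0.15 m and x of wheel in the frame of tray between -0.089 and 0.089 m and z of wheel in the frame of tray between -0.012 and 0.012 m and y of octagon in the frame of tray between 0.082 and 0.15 m and x of octagon in the frame of tray between -0.089 and 0.089 m and z of octagon in the frame of tray between -0.012 and 0.012 m and y of strut in the frame of tray between 0.082 and 0.15 m and x of strut in the frame of tray between -0.089 and 0.089 m and z of strut in the frame of tray between -0.012 and 0.012 m), for 1 s.
2. the tray is back level with all three parts in the pocket (angle between tray's own z axis and vertical below 0.04 rad and y of wheel in the frame of tray between 0.082 and 0.15 m and x of wheel in the frame of tray between -0.089 and 0.089 m and z of wheel in the frame of tray between -0.012 and 0.012 m and y of octagon in the frame of tray between 0.082 and 0.15 m and x of octagon in the frame of tray between -0.089 and 0.089 m and z of octagon in the frame of tray between -0.012 and 0.012 m and y of strut in the frame of tray between 0.082 and 0.15 m and x of strut in the frame of tray between -0.089 and 0.089 m and z of strut in the frame of tray between -0.012 and 0.012 m), for 0.2 s.
At the end, for the whole second after the job is handed in: the tray is level (within 0.04 rad) and still, and the wheel, the octagon and the strut lie at rest in the sunken pocket (centres between 82 and 150 mm from the pivot) (all of step 2 and angular speed of tray below 0.1 rad/s and linear speed of each of wheel, octagon, strut below 0.02 m/s); the robot touches nothing.
It fails at once if the tray is pushed with more than 20 N (contact force between any of the fingers, the arm and tray above 20 N).
It fails at once if the tray snaps (turns faster than 1.2 rad/s) (angular speed of tray above 1.2 rad/s).
It fails at once if a kit part is touched by the robot (contact force between any of the fingers, the arm and wheel above 0.3 N or contact force between any of the fingers, the arm and octagon above 0.3 N or contact force between any of the fingers, the arm and strut above 0.3 N).
It fails at once if the frame, phone or glue bottle is moved more than 10 mm (distance of any of frame, phone, glue from where it was at the start of the episode above 0.01 m).
It also fails if it takes over 58 s, if anything falls off the work surface, if the arm or the gripper's body presses on something with over 40 N, if the wrist force passes 120 N, or if a joint passes its speed limit or range.

## Working session

There is one attempt and no reset: what is moved stays moved. The work goes in short steps, each a Python script; the robot and the scene stay as the last script left them, time stands still between calls to the robot, and variables do not carry over. Pictures are saved under pics/ and viewed, at most 10 in all, crops included, and the job is handed in when it is done.

```bash
mkdir -p pics
python3 - <<'E'
from station import r
import cv2
for n in("scene","top"):
    s=r.snapshot(n); cv2.imwrite(f"pics/{n}0.png",s["frame"][:,:,::-1])
    print(n,s["fx"],s["fy"],s["cx"],s["cy"],s["R"],s["t"])
print(r.sense())
E
```

```text
scene 510.7386452034338 510.7386452034338 318.48302236632287 195.20088203852475 [[-0.49359387  0.86963596  0.00991873]
 [ 0.6657495   0.38515977 -0.63908494]
 [-0.55959154 -0.30884502 -0.76907221]] [ 0.32056703 -0.30548076  1.39231547]
top 398.78776097395473 398.78776097395473 317.5422691846142 198.31336428279036 [[-1.88349525e-04 -9.99152939e-01 -4.11505665e-02]
 [-9.97503542e-01  3.09361695e-03 -7.05486556e-02]
 [ 7.06162007e-02  4.10345480e-02 -9.96659178e-01]] [-0.01073171  0.58555812  0.81256655]
{'clock': 0.1, 'joints': array([-6.78225150e+01,  5.25949123e+00,  7.05745920e+01, -6.86118043e-04,
        1.04265246e+02, -3.24877136e+00]), 'joint_vel': array([ 0.03741595, -0.08320494, -0.12339899, -0.15109819,  0.00269832,
        0.12061399]), 'joint_torque': array([ 2.63185211e-03, -4.47856915e+01, -4.07569957e+01,  7.00183259e-02,
        2.83900020e-02, -9.00795521e-05]), 'tcp_pos': array([ 0.25762772, -0.54194069,  0.40361621]), 'orientation': array([-1.79900793e+02, -4.96491589e-03,  2.54260835e+01]), 'contact_force': array([ 0.07643673, -0.05794958,  0.92139908]), 'torque': array([-0.02644164,  0.02845209, -0.05562834]), 'gripper_force': 0.0, 'opening': 0.08796947154047084}
```

View pics/scene0.png

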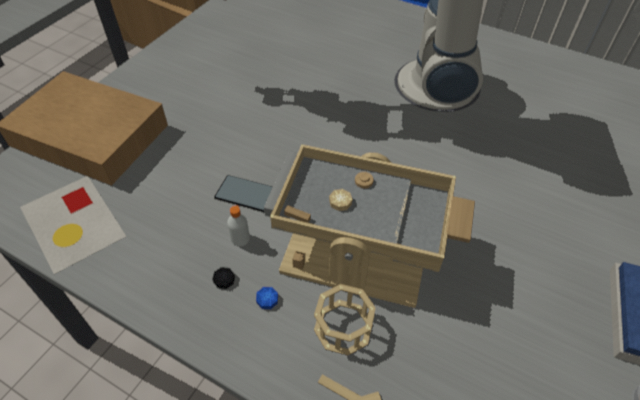

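View pics/top0.png

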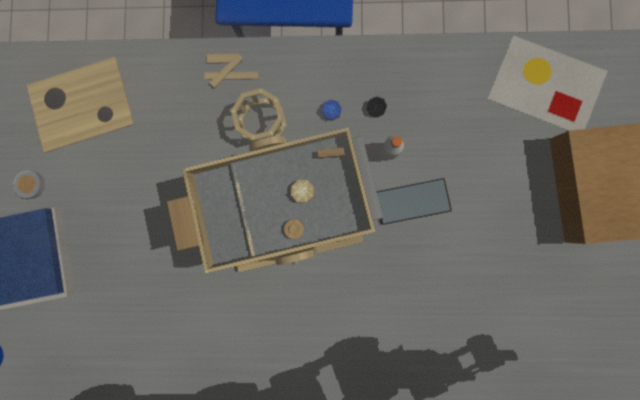

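The tray is level. In the top view its pocket and ledge are on the left, with the ledge at about (184,223). On the main floor are the octagon (302,191), the wheel (293,229) and the strut (330,153), all wood-coloured. The black (377,107) and blue (331,109) octagons lie on the table and are the decoys, so I leave them alone. Next I locate the tray from its rim and ledge corners in both views.

```bash
cat > h.py <<'E'
import numpy as np, cv2
from station import r
from scipy.spatial.transform import Rotation as Ro
def proj(s,X):
    c=np.asarray(X)@np.array(s["R"]).T+s["t"]
    return np.c_[s["fx"]*c[:,0]/c[:,2]+s["cx"],s["fy"]*c[:,1]/c[:,2]+s["cy"]]
E
python3 - <<'E'
from h import *
from scipy.optimize import least_squares
P=np.array([[95,156],[-95,156],[-95,-150],[95,-150],[45,196],[-45,196]])/1000
obs={"top":[(186,168),(207,270),(373,230),(349,130),(168,200),(178,250)],
"scene":[(441,268),(456,177),(302,147),(273,224),(471,238),(474,199)]}
S={n:r.snapshot(n) for n in obs}
def X(p): 
    c,s=np.cos(p[2]),np.sin(p[2]); return np.c_[p[0]+c*P[:,0]-s*P[:,1],p[1]+s*P[:,0]+c*P[:,1],np.full(6,.154)]
for k in(["top"],["scene"],["top","scene"]):
    f=least_squares(lambda p:np.concatenate([(proj(S[n],X(p))-obs[n]).ravel() for n in k]),[.5,.05,0],loss="soft_l1")
    print(k,f.x.round(4),np.degrees(f.x[2]),f.fun.reshape(-1,2).round(1).tolist())
x,y,w=f.x; np.save("tray.npy",f.x)
L=np.array([x-np.sin(w)*.178,y+np.cos(w)*.178,.154]);print(L,np.hypot(*L[:2]))
yaw=np.degrees(w)
# tool: z down, y along tray x ; check poses
for th in(0,.3,.55):
  for q in(90,-90):
    o=Ro.from_euler("z",w)*Ro.from_euler("x",-th)
    T=o*Ro.from_euler("xyz",[180,0,q],degrees=True)
    p=np.array([x,y,.12])+o.apply([0,.178,.034+.182])
    print(th,q,p.round(3),r.inverse_kinematics(p,T.as_euler("xyz",degrees=True)))
s=S["top"]["frame"][120:280,150:390,::-1]; cv2.imwrite("pics/crop.png",cv2.resize(s,None,fx=3,fy=3,interpolation=2))
E
```

```text
['top'] [0.5764 0.0488 0.2389] 13.687548342035614 [[-2.6, -0.3], [-0.8, 2.1], [3.5, 0.7], [0.9, -4.0], [-0.4, 0.1], [0.2, -0.4]]
['scene'] [0.5814 0.056  0.2642] 15.136006584297244 [[4.6, -8.9], [-0.9, -0.3], [-2.6, 0.0], [-3.1, -2.7], [0.9, 2.2], [1.0, 1.7]]
['top', 'scene'] [0.5766 0.0514 0.24  ] 13.750573136189919 [[-4.1, -0.4], [-2.2, 2.1], [2.0, 0.4], [-0.7, -4.2], [-1.8, 0.1], [-1.2, -0.4], [1.4, -10.6], [-1.3, -1.1], [-1.7, -3.3], [-4.4, -7.5], [-1.6, 1.2], [-0.1, 1.1]]
[0.5342991  0.22433586 0.154     ] 0.5794843438689383
0 90 [0.534 0.224 0.336] [19.41240758  1.88415264 80.92771145  0.         97.18813591  5.66183445]
0 -90 [0.534 0.224 0.336] None
0.3 90 [0.521 0.279 0.274] [ 29.45559198   6.93315777  82.71366259 -16.59129717  94.92663583
  14.93485721]
0.3 -90 [0.521 0.279 0.274] None
0.55 90 [0.514 0.309 0.211] [ 35.50816045  13.60635404  83.53409113 -29.16118348  94.94945221
  22.33065278]
0.55 -90 [0.514 0.309 0.211] None
```

View pics/crop.png

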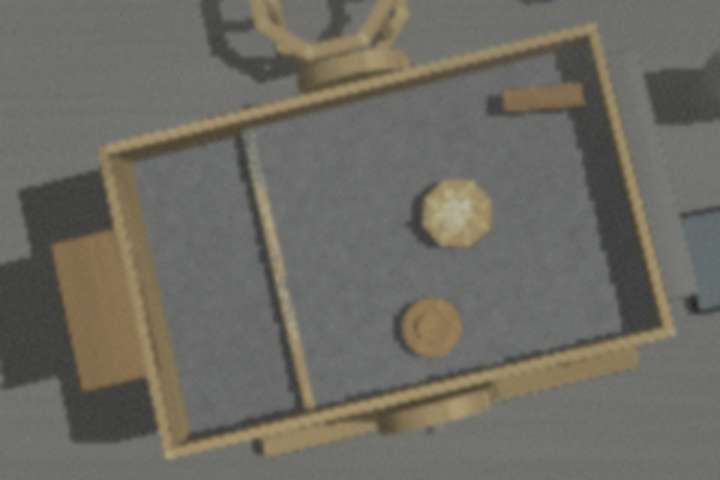

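The enlarged crop shows the rim corners more precisely: (183.7,170), (205.7,272.3), (374,231) and (348,128.7). The ledge's outer corners are (167.3,201.3) and (177.3,250). It also confirms the octagon, wheel and strut on the main floor. I'll refit the tray pose with these, then go above the ledge.

```bash
cat >> h.py <<'E'
def pose(th,gap=0.,ly=.178):
    x,y,w=np.load("tray.npy"); o=Ro.from_euler("z",w)*Ro.from_euler("x",-th)
    T=o*Ro.from_euler("xyz",[180,0,90],degrees=True)
    return np.array([x,y,.12])+o.apply([0,ly,.034+.182+gap]), T.as_euler("xyz",degrees=True)
def F():
    s=r.sense(); return s["contact_force"].round(2),s["clock"]
E
python3 - <<'E'
from h import *
from scipy.optimize import least_squares
P=np.array([[95,156],[-95,156],[-95,-150],[95,-150],[45,196],[-45,196]])/1000
O=[(183.7,170),(205.7,272.3),(374,231),(348,128.7),(167.3,201.3),(177.3,250)]
S=r.snapshot("top"); S2=r.snapshot("scene")
def X(p): 
    c,s=np.cos(p[2]),np.sin(p[2]); return np.c_[p[0]+c*P[:,0]-s*P[:,1],p[1]+s*P[:,0]+c*P[:,1],np.full(6,.154)]
f=least_squares(lambda p:(proj(S,X(p))-O).ravel(),[.5,.05,0],loss="soft_l1")
print(f.x,f.fun.reshape(-1,2).round(1).tolist(),proj(S2,X(f.x)).round().tolist()); np.save("tray.npy",f.x)
p=r.sense()["tcp_pos"]; r.servo_line([p[0],p[1],.5],speed=.2)
r.grab(5); 
r.reach(*pose(0,.12)); print(F(), r.sense()["opening"])
# bias with tilt, in free air
r.reach(*pose(.4,.12)); r.wait(.3); print("tilt",F())
r.reach(*pose(0,.12)); r.servo_line(pose(0,.02)[0],speed=.1); r.wait(.3)
print(F(),r.sense()["tcp_pos"]-pose(0,.02)[0])
for n in("scene","top"): 
    im=r.snapshot(n)["frame"][:,:,::-1]
    im=im[130:280,260:500] if n=="scene" else im[120:280,120:360]
    cv2.imwrite(f"pics/{n}1.png",cv2.resize(im,None,fx=2,fy=2))
a,b=[cv2.imread(f"pics/{n}1.png") for n in("scene","top")]
cv2.imwrite("pics/c1.png",cv2.vconcat([a,b[:280]]))
E
```

```text
[0.57465446 0.05038668 0.23961003] [[-1.3, -1.3], [-0.4, 0.9], [1.6, 0.6], [0.9, -1.8], [-0.6, -0.2], [0.0, 0.6]] [[442.0, 256.0], [455.0, 175.0], [300.0, 143.0], [269.0, 215.0], [469.0, 238.0], [474.0, 199.0]]
(array([-0.07,  0.41, -0.08]), 5.1333) 0.0005496197546383303
tilt (array([ 0.84, -0.52, -0.36]), 5.9083)
(array([ 0.2 ,  0.37, -0.32]), 7.8333) [ 5.28943252e-05 -2.50852965e-05  4.13115235e-04]
```

View pics/c1.png

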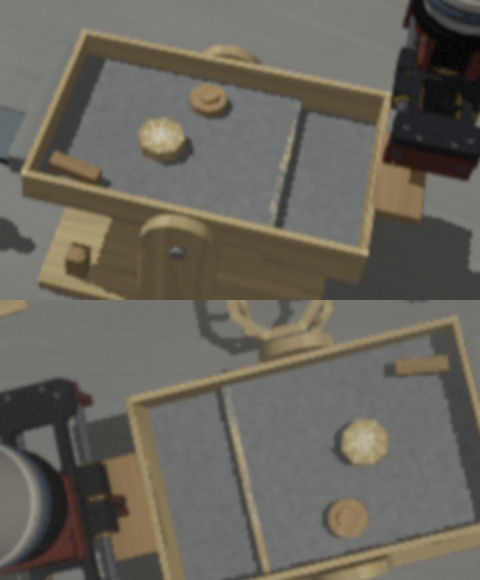

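The closed fingers hang just over the ledge with clear space around them, and the three parts are untouched. I'll touch down, tip the tray, and creep onto the stop under force control.

Run:
```python
from h import *
import json
b=np.array(r.sense()["contact_force"])
def fn(th):
    n=Ro.from_euler("z",np.load("tray.npy")[2])*Ro.from_euler("x",-th)
    return float((np.array(r.sense()["contact_force"])-b)@n.apply([0,0,1]))
g=.02
while g>-.008:
    g-=.001; r.servo_line(pose(0,g)[0],speed=.02)
    if fn(0)>1.5: break
print("contact gap",g,F())
th=0; log=[]; m=0
while th<.30:
    th+=.03; p,o=pose(th,g); r.servo_line(p,o,speed=.04); f=fn(th); log.append(round(f,1))
    if f>9: break
print(th,log,F()); log=[]
r.wait(.3); base=fn(th)
while th<.56:
    th+=.004 if fn(th)<7 else .0015
    p,o=pose(th,g); r.servo_line(p,o,speed=.02); f=np.mean([fn(th),fn(th)]); log.append(round(f,1))
    if f>11: break
r.wait(.3);print(th,log,fn(th),F()); json.dump([g,th,b.tolist()],open("st.json","w"))
a=r.snapshot("scene")["frame"][130:300,260:500,::-1]; c=r.snapshot("top")["frame"][120:280,120:360,::-1]
cv2.imwrite("pics/c2.png",cv2.resize(cv2.vconcat([a,c[:130]]),None,fx=2,fy=2))
```

```text
contact gap -1.0408340855860843e-17 (array([ 0.03, -0.48,  1.73]), 12.9333)
0.30000000000000004 [4.5, 4.5, 4.9, 4.3, 4.5, 4.6, 4.0, 4.2, 3.7, 4.2] (array([0.03, 0.9 , 3.93]), 16.5167)
0.41400000000000015 [np.float64(3.7), np.float64(3.7), np.float64(3.6), np.float64(3.7), np.float64(3.3), np.float64(3.7), np.float64(3.2), np.float64(4.2), np.float64(3.0), np.float64(4.3), np.float64(2.7), np.float64(2.7), np.float64(2.6), np.float64(3.3), np.float64(1.6), np.float64(3.7), np.float64(3.1), np.float64(3.1), np.float64(2.7), np.float64(3.1), np.float64(2.9), np.float64(3.4), np.float64(3.9), np.float64(3.8), np.float64(4.0), np.float64(5.6), np.float64(7.2), np.float64(8.7), np.float64(8.9), np.float64(10.4), np.float64(11.2)] 11.069631909133417 (array([-4.21,  2.06, 10.65]), 24.8667)
```

View pics/c2.png

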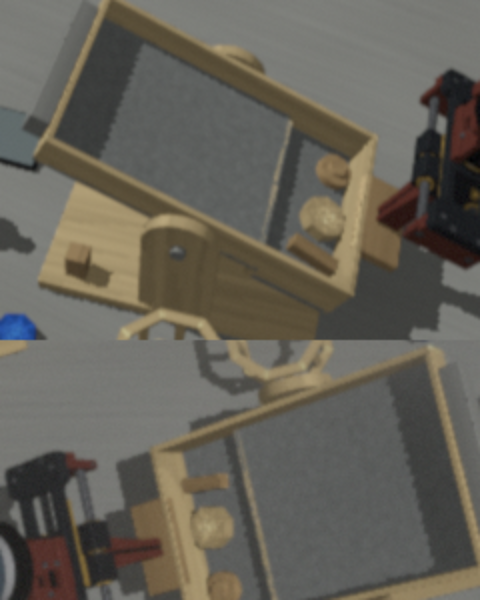

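All three parts lie in the pocket (wheel, octagon and strut in a row against the end wall), and the fingers are flat on the ledge at about 11 N. Next: a touch more force, hold, and return slowly.

Run:
```python
from h import *
import json
g,th,b=json.load(open("st.json")); b=np.array(b)
def fn(th):
    n=Ro.from_euler("z",np.load("tray.npy")[2])*Ro.from_euler("x",-th)
    return float((np.array(r.sense()["contact_force"])-b)@n.apply([0,0,1]))
th+=.0012; r.servo_line(*pose(th,g),speed=.02)
l=[]
for i in range(9): r.wait(.25); l.append(round(fn(th),1))
print(l)
log=[]
while th>0:
    th=max(0,th-(.02 if th>.06 else .01)); r.servo_line(*pose(th,g),speed=.03); log.append(round(fn(th),1))
print(log,F())
r.wait(.3)
for k in range(1,7): r.servo_line(pose(0,g+.001*k)[0],speed=.01); log.append(round(fn(0),1))
print(log[-6:]); r.servo_line(pose(0,.1)[0],speed=.08); r.wait(.4); print(F())
a=r.snapshot("scene")["frame"][130:300,260:500,::-1]; c=r.snapshot("top")["frame"][120:280,120:360,::-1]
cv2.imwrite("pics/c3.png",cv2.resize(cv2.vconcat([a,c[:130]]),None,fx=2,fy=2))
```

```text
[10.8, 12.2, 11.0, 10.6, 11.2, 11.2, 11.9, 11.8, 11.3]
[3.0, 4.0, 4.3, 4.2, 3.7, 2.7, 2.7, 4.5, 4.1, 3.6, 4.2, 4.1, 4.5, 3.6, 3.9, 4.2, 3.4, 4.4, 3.4, 4.3, 3.7, 3.9, 3.7, 5.3] (array([-0.51,  1.46,  5.04]), 34.9667)
[0.7, 0.2, 0.6, 0.9, 0.3, -0.3]
(array([-0.62, -0.36,  0.2 ]), 38.4917)
```

View pics/c3.png

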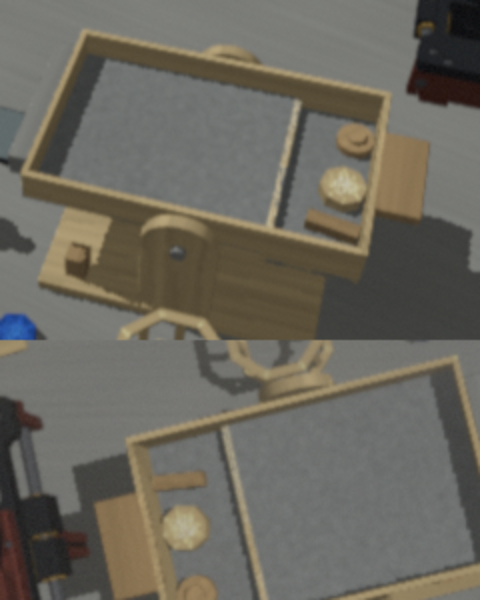

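The tray is level again with all three parts in the pocket, and the robot is clear of it.

```bash
python3 -c "
from station import r
print(r.hand_in())"
```

```text
the job is handed in; nothing more can be done
None
```

I tipped the tray onto its stop, held it there at about 11–12 N for over two seconds, then eased it back to level; all three parts are in the pocket and the job is handed in, though the station returned no verdict.

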